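# Dress the rim of a pressure-cell cap with a hand file

## Robot

A 6-joint arm with a two-finger parallel gripper is mounted at the origin on the work surface. World frame = base frame: x ahead of the robot, y to its left, z up, the work surface at z = 0. Lengths are in m, angles in rad, forces in N, time in s.
With the tool pointing down it reaches from about 0.375 to 0.9 m from the base axis. Payload 3.1 kg.
Tool frame: the origin (TCP) lies at the centre of the arm's flange, where the gripper is bolted on; the fingertips stand robot.tip_extent ahead of it and the grasp point (between the pads) lies 164 mm ahead of it (robot.tip_extent is the distance from the TCP to the fingertips, in m); z points along the fingers, y is the line along which they close (so a half turn about z gives the same grasp; the last joint's range is limited). The gripper opens to 87 mm and grips with 3 to 60 N. Pads are 19 mm wide; open, the fingers measure 117 mm over their backs; the gripper's body (75 mm by 190 mm) begins 51 mm behind the grasp point.
Start: joints at [-1.28, 0.527, 1.433, -0, 1.181, -0.178], TCP at [0.282, -0.558, 0.405] pointing down, gripper open.
Joint ranges: [-3.08, 3.08], [-0.75, 2.2], [0.22, 2.44], [-1.43, 4.57], [0, 2.65], [-2.85, 2.85]. Speed limits (rad/s): [2.79, 2.79, 3.14, 3.14, 3.14, 3.14].

## Interface

Orientations are given as a unit quaternion [x, y, z, w].
In Python, from rig import get_obs, camera, hand_in, cut_out, robot gives the robot as it stands.
- The arm moves only by the tool step_arm, never from a script. Its argument "rows" is a list of rows, each a list of 6 numbers: the shift along the world's x, y, z in m, then the turn, a rotation vector about the world's x, y, z in degrees. A call has 1 to 12 rows; each row shifts and turns the commanded pose from where the row before left it; what a row does not reach is not made up. A row lasts 1/8 s, in which the tool goes at most 62.5 mm and 10.7 degrees, less where a joint would pass 70% of its speed; a pose out of reach is approached as far as the arm can. A call is refused whole if a number of a shift passes 0.0625 or a number of a turn 10.7, either way. A call with a gripper value outside its range is refused whole. "jaw" is the finger opening in m, from 0 to 0.087, set as the call begins (left out, the last holds). The fingers move at their own pace and stop on an object; "squeeze" is the grip in N (left out, the last holds). Time passes only in rows, so rows that do not move let the fingers close. It gives the time, the measured TCP pose, the force, the opening and the grip force at its end, in the units of the state.
- get_obs(): the state, without advancing time (a new reading comes with each control period).
- camera(name): name is "side" or "top" or "wrist"; returns a dict with "pixels" (384x512x3 uint8, blue, green, red), "depth" (384x512 float32, m along the optical axis (not along the pixel's ray), 0 where there is no reading), "fov_y" (degrees; the focal length in pixels is half the picture's height over the tangent of half this angle, whatever the lens; pixels are square), "cx", "cy" (the principal point, pixels), "k1" (the pictures are not rectified: a ray, as slopes to the right and down, at radius r is drawn at 1 + k1 r^2 times it, then the intrinsics apply), "extrinsics" (4x4, takes a point from camera to world coordinates); the wrist camera has in their place "mount" (4x4, takes a point from camera to tool coordinates, whose origin is the TCP and whose axes are the flange's). Camera axes: x right, y up, looking along -z (the intrinsics and any distortion apply to the point x, -y, -z); pixel columns grow to the right and rows downward; lengths in m; the calibration is good to about 2 mm. A picture is of the moment at which its call begins: read the wrist's pose just before it.
- hand_in(): hands the job in; it is judged then, once.
Trained networks look in the newest picture that a camera, given by its name, has taken for a name from the list of things; names that differ only in an ending like _2 or _b are one class to them, and where a whole thing is asked for, a point or a joint stands for the part that bears it (a point fixed in the world has none). Each returns a list of dicts, best first, with "confidence" (0 to 1); they miss things now and then, are a little off and sometimes report something else, mostly with a low value. They report only what shows in the picture. A call takes as long as a camera call.
- cut_out(label, camera): "region" (384x512 bool, what is visible of it) and "extent" ([centre column, centre row, width, height] in pixels, round what is visible of it).
The state is a dict: "time": time; "q": joint angles; "joint_velocities": joint speeds; "joint_torque": joint torques, N m; "position": TCP position; "tool_rot": TCP orientation; "ft_force": force on the tool from outside, world axes, zero at the start; "moment": the same for the moment, N m; "grip_width": finger opening in m; "grip_force": force on a finger pad.
Only numpy, scipy, OpenCV 4.12 (cv2) and the standard library are available. Lean on these libraries where they do the work, as an engineer would, in place of code of your own. Each camera call takes 0.05 s, during which the arm holds its last target. There are 200 camera calls.

## Task

Take the blue-handled file from its black tray and dress the rim of the steel cap on the red stand: lay it level on top of the rim and push it away from you, orange tip leading, in two or more long strokes from near its tip to near its heel, pressing firmly but never hard and lifting it clear on every return, so that the cap is never dragged backwards. The cap creeps round under the file: stop when the green mark on its rim has come over the top and round to the yellow pointer. Then lay the file flat back in the middle of its tray without dropping it; keep the gripper off the stand and leave the cup, jar and valve stem alone.

Things in the scene. Friction and masses are not known exactly. Their poses are not given: they have to be found in the camera images.
- file: Flat hand file in a holder, about 0.3 kg. Origin: centre of the blade's underside (the filing face); x towards the orange tip, z up. Blade 130 long (x -65 to +65), 24 wide, 5 thick; above it an aluminium carrier 110 x 22, up to 15 high, orange at the tip end; above that the blue grip. Lies along the tray, near its middle, tip to the tray's +x, turned up to 0.06 rad.
- file_tip (a point): Tip end of the blade: underside, middle of its width, 65 ahead (x) of the file's origin.
- tray: Black open tray fixed to the bench, 190 x 70 outside (x, y), 18 high, walls and floor 4 thick. Origin: centre of its underside, x along its length, z up.
- stand: Red stand fixed to the bench. Origin on the bench under the middle of the cap; x: forward stroke direction (away from the robot), z up. Base 170 x 110, 12 high; a pillar on the +y side (y 29 to 51, x within 22) is 100 high; the pointer's post on the +x side. Nothing stands as high as the top of the cap's rim (126 to 134).
- cap_axis (a point): Middle of the horizontal arbor (along the stand's y) on which the cap turns, 85 above the bench, midway through the cap's 16 thickness. The arbor is sprung up and down: gives 1 mm per 6 N of pressing, up to 8 mm. The cap is a disc of radius 45 that sits off-centre: the top of its rim is 126 to 134 above the bench, changing as it turns.
- cap (a joint): Turn of the cap, rad; grows as the top of the rim moves along the stand's +x. Damped (0.06 N m plus 0.4 N m per rad/s), so it creeps round under the sliding file, faster the firmer the press: 5 to 15 N is good, 25 N too hard. Green stripe (9 wide) across the rim: at 0, 100 degrees behind the top; at 3.14, level with the yellow pointer, 80 degrees past the top. Starts at 0 to 0.5.
- sample_cup: Steel cup, 64 across, 60 high; bystander. Origin: centre of its underside.
- grease_jar: Amber jar with black lid, 52 across, 60 high; bystander. Origin: centre of its underside.
- valve_stem: Brass valve stem standing on its 50 wide foot, 78 high; bystander. Origin: centre of its underside.
- file_grip (a point): Point to grip the file, 40 above the origin, inside the blue upright grip: 64 long (file x), 20 wide (file y, pinch across this), from 15 to 57 above the file's underside.
- pointer (a point): Tip of the yellow pointer, on the +x side of the cap, 54 ahead of the stand's origin and 93 above the bench; bracket reaches 84 ahead and 96 high.

How it is judged:
By the outcome, as a careful person would: the job done as asked, in the order asked, and still so for the second after the job is handed in, with the robot touching nothing.
It also fails if it takes over 72 s, if anything falls off the work surface, if the arm or the gripper's body presses on something with over 40 N, if the wrist force passes 120 N, or if a joint passes its speed limit or range.

## Working session

There is one attempt and no reset: what is moved stays moved. The work goes in short steps, Python scripts to look and compute and a tool call to move; the robot and the scene stay as the last step left them, time stands still between calls to the robot, and variables do not carry over. Pictures are saved under pics/ and viewed, at most 10 in all, crops included, and the job is handed in when it is done.

Besides the shell and the picture viewer there is one more tool, called after "Request:" by a JSON object that holds its "op" and its "data". step_arm: Moves the arm, as the interface text tells. Its arguments: {"type":"object","properties":{"rows":{"type":"array"},"jaw":{"type":"number"},"squeeze":{"type":"number"}},"required":["rows"]}

```bash
mkdir -p pics; ls; cat > h.py <<'E'
import numpy as np, cv2
from rig import get_obs, camera, hand_in, cut_out, robot
from scipy.spatial.transform import Rotation as R
def cloud(c,obs=None):
    h,w=c["depth"].shape
    f=h/2/np.tan(np.radians(c["fov_y"])/2)
    u,v=np.meshgrid(np.arange(w),np.arange(h))
    K=np.array([[f,0,c["cx"]],[0,f,c["cy"]],[0,0,1.]])
    p=cv2.undistortPoints(np.stack([u,v],-1).reshape(-1,1,2).astype(float),K,np.array([c["k1"],0,0,0,0.])).reshape(h,w,2)
    d=c["depth"]
    P=np.stack([p[...,0]*d,-p[...,1]*d,-d,np.ones_like(d)],-1)
    if "extrinsics" in c: T=np.array(c["extrinsics"])
    else:
        T=np.eye(4);T[:3,:3]=R.from_quat(obs["tool_rot"]).as_matrix();T[:3,3]=obs["position"];T=T@np.array(c["mount"])
    return (P@T.T)[...,:3]
def shot(n,obs=None):
    o=get_obs();c=camera(n);return c,cloud(c,o),o
E
python3 - <<'E'
from h import *
print(robot, get_obs())
ims=[]
for n in ["top","side"]:
    c,P,o=shot(n); ims.append(c["pixels"]); np.savez(f"/tmp/{n}.npz",P=P,im=c["pixels"],d=c["depth"])
    print(n,np.array(c["extrinsics"]).round(3).tolist(),c["fov_y"])
    for l in ["file","tray","stand","cap","pointer","sample_cup","grease_jar","valve_stem"]:
        for r in cut_out(l,n)[:1]:
            m=r["region"]&(c["depth"]>0); q=P[m]
            print(l,round(r["confidence"],2),np.round(r["extent"]),m.sum(),np.median(q,0).round(3),np.percentile(q,2,0).round(3),np.percentile(q,98,0).round(3))
    cv2.imwrite(f"pics/{n}0.png",c["pixels"])
E
```

```text
pics
<Robot object at 0x7fb88f557e00> {'time': 0.0, 'q': array([-1.28051493e+00,  5.28476487e-01,  1.43394316e+00,  6.21965523e-07,
        1.18137335e+00, -1.78478638e-01]), 'joint_velocities': array([-1.13814899e-04, -5.60945553e-04,  1.46168473e-03, -7.26748542e-05,
       -1.10045068e-04,  9.86132070e-04]), 'joint_torque': array([-1.13148275e-05, -4.40040350e+01, -1.76594067e+01,  6.32911082e-02,
        5.81861415e-02, -1.63769496e-04]), 'position': array([ 0.28229764, -0.55721527,  0.40375186]), 'tool_rot': array([ 9.72657952e-01,  2.32239743e-01, -6.11818783e-05, -1.09846760e-03]), 'ft_force': array([-0.08357405, -0.75316161,  0.1092375 ]), 'moment': array([-0.03582257,  0.01212075, -0.08941536]), 'grip_force': 0.0, 'grip_width': 0.08723443108305978}
top [[0.006, 0.979, -0.202, 0.429], [-1.0, 0.005, -0.003, 0.009], [-0.002, 0.203, 0.979, 0.923], [0.0, 0.0, 0.0, 1.0]] 45.367037628068886
file 0.75 [257. 297.  28.  21.] 515 [0.402 0.005 0.075] [ 0.378 -0.016  0.015] [0.423 0.028 0.08 ]
tray 0.82 [353. 230.  40.  95.] 2414 [ 0.532 -0.18   0.005] [ 0.44  -0.226  0.   ] [ 0.624
[... 891 characters left out ...]
24.  79.] 3545 [ 0.521 -0.2    0.005] [ 0.438 -0.23   0.001] [ 0.625 -0.15   0.019]
stand 0.63 [196. 171.  87.  74.] 4286 [0.51  0.146 0.014] [0.432 0.111 0.001] [0.595 0.215 0.131]
cap 0.65 [191. 152.  43.  40.] 1438 [0.509 0.145 0.099] [0.469 0.137 0.05 ] [0.552 0.16  0.133]
pointer 0.8 [195. 169.  90.  79.] 4129 [0.51  0.146 0.014] [0.433 0.111 0.006] [0.594 0.208 0.131]
sample_cup 0.41 [240. 216.  27.  39.] 920 [ 0.549 -0.003  0.048] [ 0.529 -0.015  0.002] [0.575 0.032 0.062]
grease_jar 0.78 [238. 215.  24.  44.] 973 [ 0.55  -0.003  0.043] [ 0.529 -0.015  0.   ] [0.589 0.072 0.062]
valve_stem 0.79 [161. 240.  30.  45.] 931 [ 0.401 -0.005  0.024] [ 0.38  -0.019  0.002] [0.424 0.022 0.08 ]
```

View pics/top0.png

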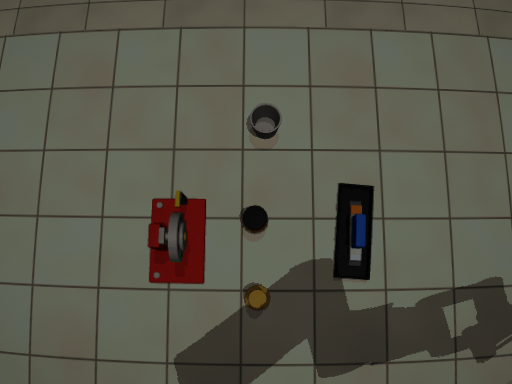

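View pics/side0.png

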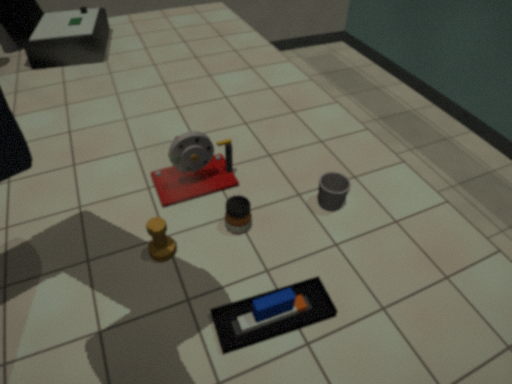

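The top view shows the file in the tray at about (356,232), the stand at (176,240) and the jar and valve stem between them. The side view shows the cap face at (191,152) and the yellow pointer at (224,142). Next I fit the poses.

```bash
python3 - <<'E'
from h import *
def rect(q,n):
    r=cv2.minAreaRect((q[:,:2]*1000).astype(np.float32)); print(n,len(q),np.round(r[0],1),np.round(r[1],1),round(r[2],2),'z',np.percentile(q[:,2],[5,50,95]).round(4))
for n in ["top","side"]:
    D=np.load(f"/tmp/{n}.npz");P=D["P"];im=D["im"].astype(int);b,g,r=im[...,0],im[...,1],im[...,2];ok=D["d"]>0
    x,y,z=P[...,0],P[...,1],P[...,2]
    nt=(abs(x-.53)<.15)&(abs(y+.19)<.1)&ok
    print(n,'floor z',np.median(z[ok&(abs(x-.65)<.03)&(abs(y)<.1)]))
    m=nt&(np.abs(z-.018)<.004)&(im.sum(-1)<90); rect(P[m],"tray rim")
    bl=nt&(b>90)&(b>2*r)&(b>1.5*g)
    t=bl&(z>.05); rect(P[t],"blue top")
    q=P[t][:,:2];c=q.mean(0);u,s,v=np.linalg.svd(q-c);print(c,np.degrees(np.arctan2(v[0,1],v[0,0])))
    o=nt&(r>120)&(b<80)&(g<r*.7); rect(P[o],"orange")
    st=(abs(x-.51)<.15)&(abs(y-.15)<.1)&ok&(r>90)&(g<60)&(b<60)
    rect(P[st&(z<.02)&(z>.006)],"base"); rect(P[st&(z>.085)],"pillar")
    ye=(abs(x-.56)<.08)&(abs(y-.15)<.1)&ok&(r>100)&(g>80)&(b<60)&(z>.05); rect(P[ye],"yellow")
    cp=(abs(x-.51)<.06)&(abs(y-.145)<.035)&ok&(z>.108)&(abs(r-b)<60); rect(P[cp],"cap top")
    gr=(abs(x-.51)<.08)&(abs(y-.145)<.05)&ok&(g>1.3*r)&(g>1.3*b)&(g>50);print("green",gr.sum(),P[gr].mean(0) if gr.any() else 0)
E
```

```text
top floor z -0.00046945239120554927
tray rim 501 [ 531.9 -187.6] [ 70.4 189.7] 85.35 z [0.0148 0.0173 0.0203]
blue top 161 [ 528.5 -190.4] [14.3 55.8] 87.5 z [0.0587 0.061  0.0635]
[ 0.52919758 -0.18852533] 175.937711195081Traceback (most recent call last):
  File "<stdin>", line 13, in <module>
  File "<stdin>", line 3, in rect
    return _quantile_unchecked(
        a, q, axis, out, overwrite_input, method, keepdims, weights)
    return _ureduce(a,
                    func=_quantile_ureduce_func,
    ...<5 lines>...
                    overwrite_input=overwrite_input,
                    method=method)
    r = func(a, **kwargs)
    result = _quantile(arr,
                       quantiles=q,
    ...<2 lines>...
                       out=out,
                       weights=wgt)
    slices_having_nans = np.isnan(arr[-1, ...])
                                  ~~~^^^^^^^^^
IndexError: index -1 is out of bounds for axis 0 with size 0
```

```bash
python3 - <<'E'
from h import *
def rect(q,n):
    if len(q)<5: print(n,"none");return
    r=cv2.minAreaRect((q[:,:2]*1000).astype(np.float32)); c=q.mean(0);v=np.linalg.svd(q[:,:2]-c[:2],full_matrices=False)[2][0]
    print(n,len(q),np.round(r[0],1),np.round(r[1],1),round(r[2],2),'mean',c.round(4),'pca',round(np.degrees(np.arctan(v[1]/v[0])),2),'zmax',np.percentile(q[:,2],[2,98]).round(4))
for n in ["top","side"]:
    D=np.load(f"/tmp/{n}.npz");P=D["P"];im=D["im"].astype(int);b,g,r=im[...,0],im[...,1],im[...,2];ok=D["d"]>0
    H,S,V=np.moveaxis(cv2.cvtColor(D["im"],cv2.COLOR_BGR2HSV).astype(int),-1,0)
    x,y,z=P[...,0],P[...,1],P[...,2]
    nt=(abs(x-.53)<.15)&(abs(y+.19)<.1)&ok
    print(n)
    rect(P[nt&(np.abs(z-.018)<.004)&(V<60)],"tray rim")
    bl=nt&(abs(H-115)<15)&(S>150)&(V>50); rect(P[bl&(z>.053)],"blue top")
    rect(P[nt&(H<18)&(S>150)&(V>80)],"orange")
    rect(P[nt&(S<60)&(V>70)&(z>.01)],"alu")
    st=(abs(x-.51)<.15)&(abs(y-.15)<.1)&ok&((H<7)|(H>173))&(S>150)
    rect(P[st&(z<.02)&(z>.006)],"base"); rect(P[st&(z>.085)],"pillar")
    rect(P[(abs(x-.56)<.08)&(abs(y-.15)<.1)&ok&(abs(H-26)<8)&(S>150)&(z>.05)],"yellow")
    rect(P[(abs(x-.51)<.06)&(abs(y-.145)<.035)&ok&(z>.11)&(S<90)],"cap top")
    rect(P[(abs(x-.51)<.08)&(abs(y-.145)<.05)&ok&(abs(H-60)<20)&(S>110)],"green")
E
```

```text
top
tray rim 581 [ 531.5 -187.9] [ 70.9 190.5] 84.94 mean [ 0.5304 -0.1879  0.0176] pca -4.8 zmax [0.0144 0.0211]
blue top 319 [ 528. -191.] [18.9 62.1] 88.38 mean [ 0.5281 -0.1907  0.0608] pca -2.59 zmax [0.0575 0.0636]
orange 80 [ 574.4 -192.8] [20.7 16. ] 89.23 mean [ 0.5744 -0.1924  0.0192] pca -85.11 zmax [0.0169 0.0222]
alu 128 [ 524.7 -208. ] [ 26.  116.3] 63.66 mean [ 0.4872 -0.1895  0.0189] pca -32.61 zmax [0.0153 0.0223]
base 3133 [511.6 165.3] [167.1 109.7] 0.39 mean [0.5062 0.1583 0.0115] pca -2.3 zmax [0.0081 0.0149]
pillar 253 [512.1 192.9] [21.4 43.8] 89.61 mean [0.5116 0.193  0.0994] pca 1.34 zmax [0.0915 0.1025]
yellow 74 [550.2 147.7] [89.5  8.8] 9.42 mean [0.5725 0.1511 0.0933] pca 10.9 zmax [0.0769 0.0976]
cap top 482 [510.7 150.4] [77.  22.2] 0.33 mean [0.5088 0.1515 0.1254] pca -0.08 zmax [0.1107 0.1351]
green 23 [471.  148.6] [11.8 24.6] 47.01 mean [0.472  0.1483 0.0914] pca -38.27 zmax [0.0859 0.0958]
side
tray rim 851 [ 531.9 -189.2] [ 70.5 189.1] 85.05 mean [ 0.5247 -0.1937  0.0174] pca -6.1 zmax [0.0143 0.02  ]
blue top 540 [ 528.8 -191.3] [20.2 63.9] 85.96 mean [ 0.5276 -0.1923  0.0605] pca -2.36 zmax [0.0557 0.0628]
orange 126 [ 580.6 -190.3] [34.8 19.1] 52.52 mean [ 0.5766 -0.1941  0.019 ] pca 60.88 zmax [0.0041 0.0223]
alu 432 [ 533.6 -186.2] [ 69.6 192.4] 83.25 mean [ 0.5117 -0.1918  0.0189] pca -3.79 zmax [0.014  0.0236]
base 1848 [512.8 162.7] [166.4 106.6] 0.01 mean [0.5134 0.1463 0.0126] pca 2.06 zmax [0.0088 0.0148]
pillar none
yellow 52 [551.2 146.7] [87.4 11.3] 9.52 mean [0.5599 0.1462 0.0922] pca 11.02 zmax [0.0834 0.0967]
cap top 490 [511.6 149.9] [78.9 23.8] 0.19 mean [0.5096 0.1486 0.1225] pca -1.34 zmax [0.1103 0.1342]
green none
```

Request:
{"op": "step_arm", "data": {"rows": [[0.025,0.036,0,0,0,-3],[0.025,0.036,0,0,0,-3],[0.025,0.036,0,0,0,-3],[0.025,0.036,0,0,0,-3],[0.025,0.036,0,0,0,-3],[0.025,0.036,0,0,0,-3],[0.025,0.036,0,0,0,-3],[0.025,0.036,0,0,0,-3],[0.025,0.036,-0.03,0,0,-3],[0.021,0.042,-0.04,0,0,-2.4],[0,0,0,0,0,0],[0,0,0,0,0,0]], "jaw": 0.06}}

```text
time: 2.4
position: [0.5287, -0.1919, 0.335]
tool_rot: [1.0, -0.022, 0.0, 0.0]
ft_force: [0.7, -0.7, -0.6]
grip_width: 0.0597
grip_force: 0.0
```

```bash
cat >> h.py <<'E'
def st():
    o=get_obs(); M=R.from_quat(o["tool_rot"]).as_matrix()
    print("t",round(o["time"],2),"p",o["position"].round(4),"yaw",round(np.degrees(np.arctan2(M[1,0],M[0,0])),2),"z",M[:,2].round(4),"F",o["ft_force"].round(2),"M",o["moment"].round(3),"grip",round(o["grip_width"],4),round(o["grip_force"],1));return o
E
python3 - <<'E'
from h import *
st();print(robot.tip_extent)
c,P,o=shot("wrist");cv2.imwrite("pics/w0.png",c["pixels"])
H,S,V=np.moveaxis(cv2.cvtColor(c["pixels"],cv2.COLOR_BGR2HSV).astype(int),-1,0)
bl=(c["depth"]>0)&(abs(H-115)<15)&(S>150)&(V>50)&(P[...,2]>.05)
q=P[bl];r=cv2.minAreaRect((q[:,:2]*1000).astype(np.float32));print(r,np.median(q[:,2]))
E
```

```text
t 2.4 p [ 0.5287 -0.1919  0.335 ] yaw -2.48 z [ 5.e-04 -9.e-04 -1.e+00] F [ 0.7  -0.65 -0.6 ] M [ 0.023 -0.068  0.018] grip 0.0597 0.0
0.1822
((529.9427490234375, -191.4306182861328), (19.712039947509766, 61.669864654541016), 87.03330993652344) 0.05994842647242482
```

View pics/w0.png

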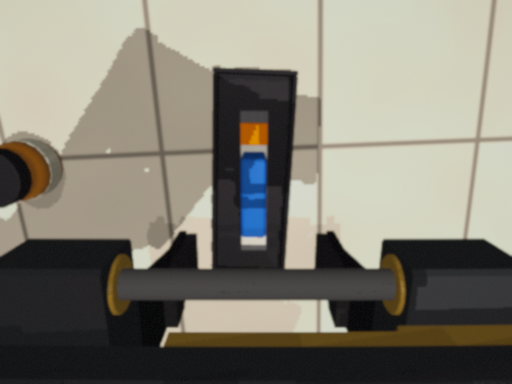

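The wrist view shows the file lying along the tray, with the blue grip at (254,195) and the orange tip at (254,133). It is lined up with the fingers.

Request:
{"op": "step_arm", "data": {"rows": [[0.001,0.0005,-0.025,0,0,-0.5],[0,0,-0.025,0,0,0],[0,0,-0.025,0,0,0],[0,0,-0.02,0,0,0],[0,0,-0.015,0,0,0],[0,0,-0.01,0,0,0],[0,0,-0.007,0,0,0],[0,0,0,0,0,0]]}}

```text
time: 3.45
position: [0.5294, -0.1911, 0.2076]
tool_rot: [1.0, -0.027, -0.0, -0.0]
ft_force: [-0.0, 0.6, -0.3]
grip_width: 0.0603
grip_force: 0.0
```

Request:
{"op": "step_arm", "data": {"rows": [[0,0,0,0,0,0],[0,0,0,0,0,0],[0,0,0,0,0,0],[0,0,0,0,0,0],[0,0,0,0,0,0],[0,0,0,0,0,0]], "jaw": 0.0, "squeeze": 60}}

```text
time: 4.2
position: [0.5293, -0.1908, 0.2078]
tool_rot: [1.0, -0.027, -0.0, -0.0]
ft_force: [1.0, 2.1, 1.8]
grip_width: 0.0194
grip_force: 60.0
```

```bash
python3 -c "
from h import *
st()"
```

```text
t 4.2 p [ 0.5293 -0.1908  0.2078] yaw -3.06 z [-2.e-04  5.e-04 -1.e+00] F [1.   2.07 1.83] M [ 0.271  0.012 -0.037] grip 0.0194 60.0
```

Request:
{"op": "step_arm", "data": {"rows": [[0,0,0.01,0,0,0],[0,0,0.03,0,0,0],[0,0,0.05,0,0,0],[-0.005,0.01,0.045,0,0,0],[-0.01,0.05,0.02,0,0,0.5],[-0.01,0.056,0,0,0,0.5],[-0.01,0.056,0,0,0,0.5],[-0.01,0.056,0,0,0,0.5],[-0.01,0.056,0,0,0,0.5],[-0.01,0.04,0,0,0,0.5],[-0.003,0.017,0,0,0,0.2],[0,0,0,0,0,0]]}}

```text
time: 5.7
position: [0.4612, 0.1505, 0.3629]
tool_rot: [1.0, 0.003, 0.0, 0.0]
ft_force: [0.5, 0.4, -3.3]
grip_width: 0.0194
grip_force: 60.0
```

```bash
python3 - <<'E'
from h import *
st()
for n in ["top","side","wrist"]:
    c,P,o=shot(n);np.savez(f"/tmp/{n}1.npz",P=P,im=c["pixels"],d=c["depth"])
    H,S,V=np.moveaxis(cv2.cvtColor(c["pixels"],cv2.COLOR_BGR2HSV).astype(int),-1,0)
    x,y,z=np.moveaxis(P,-1,0)
    for nm,m in [("green",(abs(H-60)<20)&(S>100)&(abs(x-.51)<.07)&(abs(y-.15)<.05)&(z>.03)&(z<.15)),("orange",(abs(H-10)<8)&(S>150)&(z>.13)),("blade",(S<70)&(z>.14)&(z<.19)&(abs(x-.51)<.15)&(abs(y-.15)<.03)),("yellow",(abs(H-27)<7)&(S>140)&(abs(z-.09)<.02)&(abs(x-.57)<.05)&(abs(y-.15)<.05))]:
        m=m&(c["depth"]>0)
        if m.sum()>4: q=P[m];print(n,nm,m.sum(),np.median(q,0).round(4),np.percentile(q,3,0).round(4),np.percentile(q,97,0).round(4))
a=np.load("/tmp/side1.npz")["im"]; w=np.load("/tmp/wrist1.npz")["im"]
cv2.imwrite("pics/s1.png",np.hstack([cv2.resize(a[90:240,110:300],(418,330)),cv2.resize(w,(380,330))]))
E
```

```text
t 5.7 p [0.4612 0.1505 0.3629] yaw 0.29 z [ 3.e-04 -6.e-04 -1.e+00] F [ 0.55  0.38 -3.31] M [ 0.025  0.044 -0.005] grip 0.0194 60.0
top orange 27 [0.5097 0.1386 0.1744] [0.4322 0.0899 0.1628] [0.5162 0.1435 0.4748]
top blade 134 [0.4124 0.1413 0.1651] [0.3961 0.1378 0.1615] [0.5245 0.1468 0.1757]
top yellow 59 [0.5834 0.1525 0.0949] [0.5693 0.1503 0.0832] [0.5944 0.156  0.0978]
side orange 188 [0.4858 0.1385 0.1749] [0.163  0.0567 0.1429] [0.5149 1.0717 0.3772]
side blade 784 [0.444  0.1382 0.1705] [0.4003 0.1305 0.1599] [0.5221 0.1582 0.188 ]
side yellow 36 [0.5827 0.1508 0.0953] [0.5693 0.1483 0.0918] [0.5925 0.1553 0.0967]
wrist orange 1665 [0.5082 0.148  0.1739] [0.4993 0.1372 0.1725] [0.5162 0.1585 0.1751]
wrist blade 1655 [0.5173 0.1486 0.1643] [0.4716 0.1322 0.1623] [0.5259 0.1629 0.1875]
wrist yellow 609 [0.5828 0.1535 0.0949] [0.568  0.1495 0.0849] [0.5958 0.1577 0.0964]
```

View pics/s1.png

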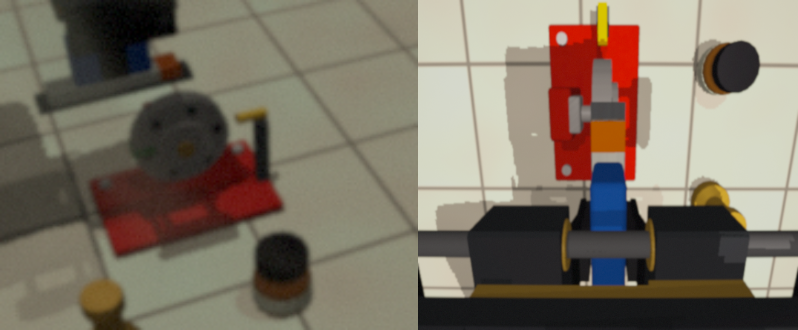

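The left half shows the file held level above the cap. The right half shows the blade lined up with the cap and the yellow pointer beyond it at (602,20).

```bash
python3 - <<'E'
from h import *
D=np.load("/tmp/wrist1.npz");P=D["P"];x,y,z=np.moveaxis(P,-1,0);H,S,V=np.moveaxis(cv2.cvtColor(D["im"],cv2.COLOR_BGR2HSV).astype(int),-1,0)
ok=(D["d"]>0)&(S<80)
for lo,hi in [(.533,.54),(.54,.546),(.546,.552)]:
    m=ok&(x>lo)&(x<hi)&(z>.08)&(z<.145)&(abs(y-.15)<.03); print(lo,m.sum(),np.percentile(y[m],[3,50,97]).round(4),np.median(z[m]).round(4))
m=ok&(x>.4)&(x<.53)&(abs(z-.164)<.003)&(abs(y-.15)<.03);print(np.percentile(y[m],[3,50,97]).round(4))
for n in ["","1"]:
    D=np.load(f"/tmp/side{n}.npz");P=D["P"];x,y,z=np.moveaxis(P,-1,0)
    m=(D["d"]>0)&(abs(y-.138)<.005)&(z<.14)&(z>.04)&(abs(x-.51)<.055)
    print("face",m.sum(),np.percentile(x[m],[1,99]),np.percentile(z[m],[1,99]),cv2.minEnclosingCircle((P[m][:,[0,2]]*1000).astype(np.float32)))
E
```

```text
0.533 369 [0.1411 0.1517 0.1607] 0.1252
0.54 242 [0.1463 0.1536 0.1605] 0.1204
0.546 216 [0.1462 0.1533 0.1606] 0.1132
[0.1378 0.1491 0.1597]
face 441 [0.48738155 0.53852442] [0.06197346 0.11090037] ((514.6762084960938, 86.1312484741211), 40.90336227416992)
face 435 [0.48792138 0.53880304] [0.06177353 0.11090867] ((508.1418762207031, 84.33108520507812), 36.65028381347656)
```

Request:
{"op": "step_arm", "data": {"rows": [[-0.004,0.003,-0.01,0,0,0],[0,0,-0.01,0,0,0],[0,0,-0.003,0,0,0],[0,0,0,0,0,0],[0.003,0,-0.0005,0,0,0],[0.003,0,-0.0005,0,0,0],[0.003,0,-0.0005,0,0,0],[0.003,0,-0.0005,0,0,0]]}}

```text
time: 6.85
position: [0.4697, 0.153, 0.3378]
tool_rot: [1.0, 0.001, 0.0, -0.0]
ft_force: [0.5, 0.7, -2.4]
grip_width: 0.0195
grip_force: 60.0
```

Request:
{"op": "step_arm", "data": {"rows": [[0.003,0,-0.0005,0,0,0],[0.003,0,-0.0005,0,0,0],[0.003,0,-0.0005,0,0,0]]}}

```text
time: 7.22
position: [0.4778, 0.153, 0.3364]
tool_rot: [1.0, 0.001, -0.001, 0.0]
ft_force: [-4.6, -0.0, 4.4]
grip_width: 0.0192
grip_force: 60.0
```

Request:
{"op": "step_arm", "data": {"rows": [[0.005,0,0,0,0,0],[0.005,0,0,0,0,0],[0.005,0,0,0,0,0],[0.005,0,0,0,0,0],[0.005,0,0,0,0,0]]}}

```text
time: 7.85
position: [0.5034, 0.153, 0.3363]
tool_rot: [1.0, 0.001, -0.001, 0.0]
ft_force: [-5.1, -0.1, 5.2]
grip_width: 0.0193
grip_force: 60.0
```

Request:
{"op": "step_arm", "data": {"rows": [[0.005,0,0,0,0,0],[0.005,0,0,0,0,0],[0.005,0,0,0,0,0],[0.005,0,0,0,0,0],[0.005,0,0,0,0,0]]}}

```text
time: 8.48
position: [0.5287, 0.1529, 0.3362]
tool_rot: [1.0, 0.001, -0.0, 0.0]
ft_force: [-4.3, -0.2, 4.5]
grip_width: 0.0197
grip_force: 60.0
```

Request:
{"op": "step_arm", "data": {"rows": [[0.005,0,-0.0001,0,0,0],[0.005,0,-0.0001,0,0,0],[0.005,0,-0.0001,0,0,0],[0.005,0,-0.0001,0,0,0],[0.005,0,-0.0001,0,0,0]]}}

```text
time: 9.1
position: [0.5538, 0.153, 0.3357]
tool_rot: [1.0, 0.001, 0.0, -0.0]
ft_force: [-4.5, -0.4, 3.9]
grip_width: 0.0192
grip_force: 60.0
```

Request:
{"op": "step_arm", "data": {"rows": [[0.004,0,-0.0001,0,0,0],[0.004,0,0,0,0,0],[0.003,0,0.004,0,0,0],[0,0,0.015,0,0,0],[0,0,0.01,0,0,0],[0,0,0,0,0,0]]}}

```text
time: 9.85
position: [0.5649, 0.153, 0.3662]
tool_rot: [1.0, 0.001, 0.002, -0.0]
ft_force: [0.1, -0.8, -4.1]
grip_width: 0.0196
grip_force: 60.0
```

```bash
cat >> h.py <<'E'
def look(tag,png=False):
    st()
    for n in ["top","side","wrist"]:
        c,P,o=shot(n);np.savez(f"/tmp/{n}{tag}.npz",P=P,im=c["pixels"],d=c["depth"])
        H,S,V=np.moveaxis(cv2.cvtColor(c["pixels"],cv2.COLOR_BGR2HSV).astype(int),-1,0)
        x,y,z=np.moveaxis(P,-1,0)
        m=(c["depth"]>0)&(abs(H-60)<20)&(S>90)&(abs(x-.51)<.07)&(abs(y-.15)<.03)&(z>.03)&(z<.15)
        if m.sum()>2:
            q=np.median(P[m],0);print(n,m.sum(),q.round(4),"angle past top",np.degrees(np.arctan2(q[0]-.512,q[2]-.085)).round(1))
    if png:
        a=np.load(f"/tmp/side{tag}.npz")["im"]; w=np.load(f"/tmp/top{tag}.npz")["im"]
        cv2.imwrite(f"pics/{tag}.png",np.hstack([cv2.resize(a[100:220,130:270],None,fx=3,fy=3),cv2.resize(w[180:300,130:230],None,fx=3,fy=3)]))
E
python3 -c "
from h import *
look('L1',True)"
```

```text
t 9.85 p [0.5649 0.153  0.3662] yaw 0.16 z [ 3.9e-03  3.0e-04 -1.0e+00] F [ 0.13 -0.79 -4.12] M [ 0.011  0.022 -0.022] grip 0.0196 60.0
top 50 [0.4883 0.1508 0.1236] angle past top -31.5
side 48 [0.4914 0.1456 0.1217] angle past top -29.3
```

View pics/L1.png

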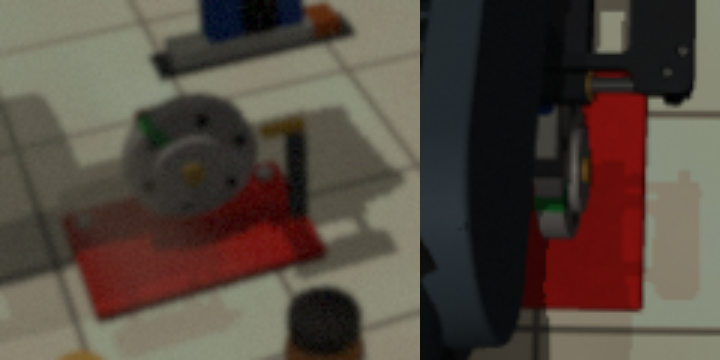

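The cap picture shows the green mark at (150,128) in the left half, about 30° before the top. The cap angle is therefore about 1.2. Next I return clear of the rim and start the second stroke.

Request:
{"op": "step_arm", "data": {"rows": [[-0.02,0,0,0,0,0],[-0.03,0,0,0,0,0],[-0.03,0,0,0,0,0],[-0.02,0,0,0,0,0],[-0.0105,0,-0.01,0,0,0],[0,0,-0.01,0,0,0],[0,0,-0.0075,0,0,0],[0,0,0,0,0,0]]}}

```text
time: 11.0
position: [0.4546, 0.1529, 0.3367]
tool_rot: [1.0, 0.001, -0.0, -0.0]
ft_force: [0.0, 0.0, -3.0]
grip_width: 0.0198
grip_force: 60.0
```

Request:
{"op": "step_arm", "data": {"rows": [[0.004,0,-0.0004,0,0,0],[0.004,0,-0.0004,0,0,0],[0.004,0,-0.0003,0,0,0],[0.004,0,-0.0001,0,0,0]]}}

```text
time: 11.5
position: [0.47, 0.153, 0.3361]
tool_rot: [1.0, 0.001, -0.0, 0.0]
ft_force: [-1.8, 0.2, 0.6]
grip_width: 0.0193
grip_force: 60.0
```

Request:
{"op": "step_arm", "data": {"rows": [[0.0045,0,-0.0005,0,0,0],[0.0045,0,-0.0004,0,0,0],[0.0045,0,-0.0002,0,0,0],[0.0045,0,-0.0002,0,0,0],[0.0045,0,-0.0002,0,0,0]]}}

```text
time: 12.12
position: [0.4924, 0.153, 0.3345]
tool_rot: [1.0, 0.001, -0.0, 0.0]
ft_force: [-6.0, 0.2, 5.9]
grip_width: 0.0196
grip_force: 60.0
```

Request:
{"op": "step_arm", "data": {"rows": [[0.0045,0,-0.0001,0,0,0],[0.0045,0,-0.0001,0,0,0],[0.0045,0,-0.0002,0,0,0],[0.0045,0,-0.0001,0,0,0],[0.0045,0,-0.0002,0,0,0]]}}

```text
time: 12.75
position: [0.5153, 0.1529, 0.3337]
tool_rot: [1.0, 0.001, 0.0, -0.0]
ft_force: [-5.0, 0.4, 4.4]
grip_width: 0.0196
grip_force: 60.0
```

Request:
{"op": "step_arm", "data": {"rows": [[0.0045,0,-0.0002,0,0,0],[0.0045,0,-0.0002,0,0,0],[0.0045,0,-0.0002,0,0,0],[0.0045,0,-0.0002,0,0,0],[0.0045,0,-0.0002,0,0,0]]}}

```text
time: 13.38
position: [0.5377, 0.153, 0.3327]
tool_rot: [1.0, 0.001, -0.0, -0.0]
ft_force: [-4.0, 0.4, 3.5]
grip_width: 0.0191
grip_force: 60.0
```

Request:
{"op": "step_arm", "data": {"rows": [[0.0045,0,-0.0003,0,0,0],[0.0045,0,-0.0003,0,0,0],[0.0045,0,-0.0003,0,0,0],[0.0045,0,-0.0002,0,0,0],[0.0045,0,-0.0002,0,0,0]]}}

```text
time: 14.0
position: [0.5602, 0.153, 0.3314]
tool_rot: [1.0, 0.001, -0.0, -0.0]
ft_force: [-4.6, -0.2, 3.8]
grip_width: 0.0196
grip_force: 60.0
```

Request:
{"op": "step_arm", "data": {"rows": [[0.004,0,-0.0002,0,0,0],[0.003,0,0.004,0,0,0],[0,0,0.015,0,0,0],[0,0,0.013,0,0,0],[0,0,0,0,0,0]]}}

```text
time: 14.62
position: [0.5676, 0.153, 0.3652]
tool_rot: [1.0, 0.001, 0.002, -0.0]
ft_force: [-0.1, -0.8, -2.9]
grip_width: 0.0196
grip_force: 60.0
```

```bash
python3 -c "
from h import *
look('L2')"
```

```text
t 14.62 p [0.5676 0.153  0.3652] yaw 0.16 z [ 4.9e-03  3.0e-04 -1.0e+00] F [-0.13 -0.8  -2.87] M [ 0.057  0.018 -0.016] grip 0.0196 60.0
top 12 [0.5341 0.1444 0.1217] angle past top 31.1
side 41 [0.5354 0.145  0.1185] angle past top 35.0
```

Request:
{"op": "step_arm", "data": {"rows": [[-0.02,0,0,0,0,0],[-0.03,0,0,0,0,0],[-0.03,0,0,0,0,0],[-0.02,0,0,0,0,0],[-0.013,0,-0.01,0,0,0],[0,0,-0.01,0,0,0],[0,0,-0.009,0,0,0],[0,0,0,0,0,0]]}}

```text
time: 15.78
position: [0.4545, 0.1529, 0.3334]
tool_rot: [1.0, 0.001, -0.001, 0.0]
ft_force: [-0.1, 0.2, -2.3]
grip_width: 0.0194
grip_force: 60.0
```

Request:
{"op": "step_arm", "data": {"rows": [[0.004,0,-0.0006,0,0,0],[0.005,0,-0.0006,0,0,0],[0.005,0,-0.0006,0,0,0],[0.005,0,-0.0003,0,0,0]]}}

```text
time: 16.27
position: [0.4733, 0.153, 0.3323]
tool_rot: [1.0, 0.001, 0.0, -0.0]
ft_force: [-0.6, -0.3, -0.8]
grip_width: 0.0197
grip_force: 60.0
```

Request:
{"op": "step_arm", "data": {"rows": [[0.005,0,-0.0003,0,0,0],[0.005,0,-0.0003,0,0,0],[0.005,0,-0.0002,0,0,0],[0.005,0,-0.0001,0,0,0]]}}

```text
time: 16.77
position: [0.4929, 0.153, 0.3313]
tool_rot: [1.0, 0.001, -0.0, 0.0]
ft_force: [-2.8, 0.1, 2.2]
grip_width: 0.0196
grip_force: 60.0
```

Request:
{"op": "step_arm", "data": {"rows": [[0.005,0,-0.0004,0,0,0],[0.005,0,-0.0004,0,0,0],[0.005,0,-0.0003,0,0,0],[0.005,0,-0.0002,0,0,0]]}}

```text
time: 17.27
position: [0.5126, 0.153, 0.33]
tool_rot: [1.0, 0.001, -0.001, 0.0]
ft_force: [-5.5, -0.7, 5.2]
grip_width: 0.0196
grip_force: 60.0
```

Request:
{"op": "step_arm", "data": {"rows": [[0.005,0,-0.0002,0,0,0],[0.005,0,-0.0002,0,0,0],[0.005,0,-0.0002,0,0,0],[0.005,0,-0.0002,0,0,0]]}}

```text
time: 17.77
position: [0.5325, 0.153, 0.3292]
tool_rot: [1.0, 0.001, -0.001, 0.0]
ft_force: [-4.6, 0.7, 5.1]
grip_width: 0.0195
grip_force: 60.0
```

```bash
python3 -c "
from h import *
look('L3')"
```

```text
t 17.77 p [0.5325 0.153  0.3292] yaw 0.16 z [-2.8e-03 -1.0e-04 -1.0e+00] F [-4.62  0.66  5.12] M [0.043 1.235 0.002] grip 0.0195 60.0
side 30 [0.5458 0.1445 0.0985] angle past top 68.2
```

Request:
{"op": "step_arm", "data": {"rows": [[0.005,0,-0.0002,0,0,0],[0.005,0,-0.0002,0,0,0],[0.005,0,-0.0001,0,0,0],[0.005,0,-0.0001,0,0,0]]}}

```text
time: 18.42
position: [0.5525, 0.153, 0.3283]
tool_rot: [1.0, 0.001, -0.002, 0.0]
ft_force: [-5.3, -0.1, 5.7]
grip_width: 0.0193
grip_force: 60.0
```

```bash
python3 -c "
from h import *
look('L4',True)
a=np.load('/tmp/sideL4.npz')['im'];cv2.imwrite('pics/L4.png',cv2.resize(a[115:205,150:250],None,fx=6,fy=6,interpolation=cv2.INTER_CUBIC))"
```

```text
t 18.43 p [0.5525 0.153  0.3283] yaw 0.16 z [-3.3e-03 -1.0e-04 -1.0e+00] F [-5.32 -0.09  5.67] M [0.043 1.338 0.005] grip 0.0193 60.0
side 28 [0.5491 0.1446 0.089 ] angle past top 83.9
```

View pics/L4.png

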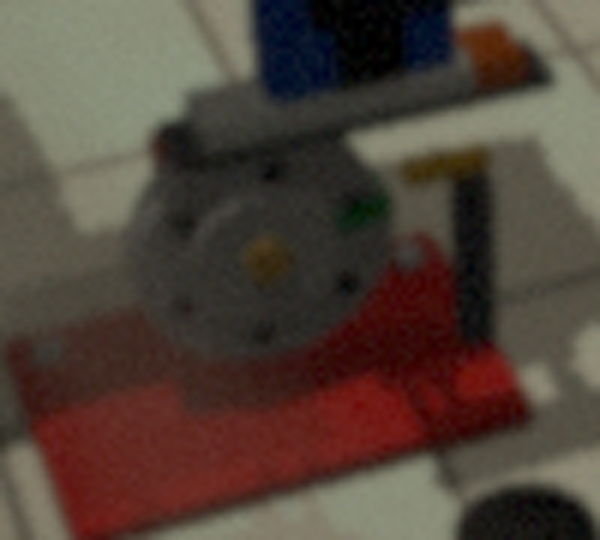

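The green mark at (365,210) is level with the yellow pointer at (405,170), giving a cap angle of about 3.1. I stop filing here, lift straight off and carry the file back.

Request:
{"op": "step_arm", "data": {"rows": [[0,0,0.005,0,0,0],[0,0,0.015,0,0,0],[0,0,0.02,0,0,0],[0,-0.02,0,0,0,-0.5],[-0.003,-0.045,0,0,0,-0.6],[-0.003,-0.05,0,0,0,-0.7],[-0.003,-0.05,0,0,0,-0.7],[-0.003,-0.05,0,0,0,-0.7],[-0.003,-0.05,0,0,0,-0.7],[-0.003,-0.045,0,0,0,-0.7],[-0.003,-0.0315,0,0,0,-0.6],[0,0,0,0,0,0]]}}

```text
time: 20.08
position: [0.5313, -0.1921, 0.3682]
tool_rot: [0.999, -0.046, 0.0, 0.001]
ft_force: [-0.1, 1.3, -2.1]
grip_width: 0.0196
grip_force: 60.0
```

```bash
python3 -c "
from h import *
look('L5')
def rect(q,n):
    r=cv2.minAreaRect((q[:,:2]*1000).astype(np.float32)); print(n,len(q),np.round(r[0],1),np.round(r[1],1),round(r[2],2))
for n in ['top','side','wrist']:
    D=np.load(f'/tmp/{n}L5.npz');P=D['P'];x,y,z=np.moveaxis(P,-1,0)
    H,S,V=np.moveaxis(cv2.cvtColor(D['im'],cv2.COLOR_BGR2HSV).astype(int),-1,0)
    m=(D['d']>0)&(abs(x-.53)<.15)&(abs(y+.19)<.1)&(abs(z-.018)<.004)&(V<60)
    if m.sum()>5: rect(P[m],n)
    m=(D['d']>0)&(abs(x-.53)<.1)&(abs(y+.19)<.04)&(abs(z-.165)<.006)&(S<70)
    if m.sum()>20:
      q=P[m];k=np.polyfit(q[:,0],q[:,2],1);rect(q,n+' blade');print('pitch deg',np.degrees(np.arctan(k[0])))
a=np.load('/tmp/topL5.npz')['im'];b=np.load('/tmp/sideL5.npz')['im'];w=np.load('/tmp/wristL5.npz')['im']
cv2.imwrite('pics/L5.png',np.hstack([cv2.resize(b[110:400,130:370],(400,480)),cv2.resize(w,(400,480))]))
"
```

```text
t 20.07 p [ 0.5313 -0.1921  0.3682] yaw -5.31 z [ 6.0e-04 -1.4e-03 -1.0e+00] F [-0.09  1.31 -2.06] M [0.065 0.019 0.018] grip 0.0196 60.0
top 14 [0.5569 0.148  0.0942] angle past top 78.5
side 22 [0.5496 0.1442 0.09  ] angle past top 82.3
top 145 [ 533.3 -175.1] [ 42.5 193.5] 79.41
side 769 [ 531.8 -189.6] [ 70.6 187.3] 85.4
side blade 312 [ 498.6 -188.4] [24.5 65.3] 85.15
pitch deg -1.3321892352474025
wrist 1123 [ 551.1 -190.4] [ 67.9 149.4] 85.01
wrist blade 1017 [ 573.9 -194.1] [23.9 42.7] 84.84
pitch deg -0.16481351545181794
```

View pics/L5.png

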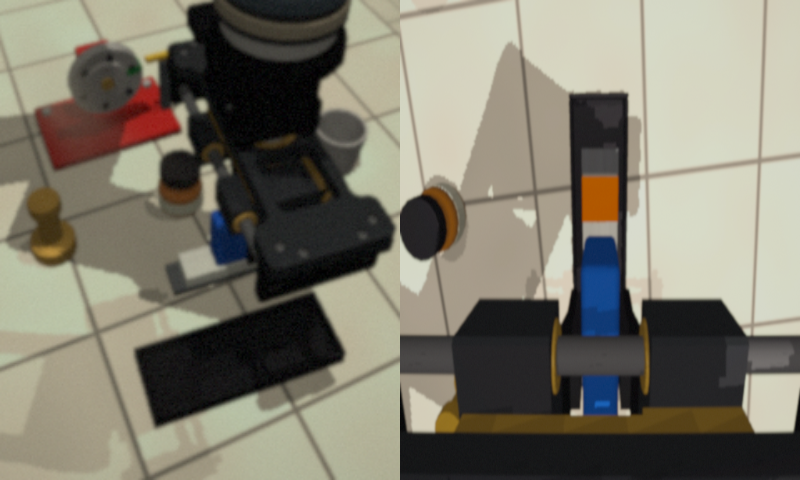

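The wrist view shows the file centred over and parallel to the tray. The side view shows the green mark at (133,72), next to the pointer.

Request:
{"op": "step_arm", "data": {"rows": [[0.001,0.002,-0.03,0,0,0],[0,0,-0.04,0,0,0],[0,0,-0.035,0,0,0],[0,0,-0.025,0,0,0],[0,0,-0.015,0,0,0],[0,0,-0.008,0,0,0],[0,0,-0.003,0,0,0],[0,0,-0.001,0,0,0],[0,0,0,0,0,0]]}}

```text
time: 21.35
position: [0.5331, -0.1867, 0.2122]
tool_rot: [0.999, -0.044, 0.001, 0.0]
ft_force: [-0.0, -0.6, -2.4]
grip_width: 0.0195
grip_force: 60.0
```

Request:
{"op": "step_arm", "data": {"rows": [[0,-0.0015,-0.001,0,0,0],[0,-0.0015,-0.001,0,0,0],[0,0,-0.001,0,0,0],[0,0,-0.0007,0,0,0],[0,0,0,0,0,0]]}}

```text
time: 21.98
position: [0.5329, -0.1895, 0.2078]
tool_rot: [0.999, -0.044, -0.0, 0.0]
ft_force: [-0.3, -0.2, -2.0]
grip_width: 0.0197
grip_force: 60.0
```

Request:
{"op": "step_arm", "data": {"rows": [[0,0,-0.0004,0,0,0],[0,0,-0.0003,0,0,0],[0,0,0,0,0,0]]}}

```text
time: 22.35
position: [0.5329, -0.1895, 0.2078]
tool_rot: [0.999, -0.044, 0.0, 0.0]
ft_force: [-2.3, 1.1, 5.3]
grip_width: 0.0195
grip_force: 60.0
```

Contact with the tray floor, so I release and withdraw.

Request:
{"op": "step_arm", "data": {"rows": [[0,0,0,0,0,0],[0,0,0,0,0,0],[0,0,0,0,0,0],[0,0,0,0,0,0],[0,0,0,0,0,0]], "jaw": 0.05, "squeeze": 10}}

```text
time: 22.98
position: [0.5329, -0.1895, 0.207]
tool_rot: [0.999, -0.044, -0.0, -0.0]
ft_force: [-0.7, -0.1, -0.2]
grip_width: 0.0495
grip_force: 0.0
```

Request:
{"op": "step_arm", "data": {"rows": [[0,0,0.005,0,0,0],[0,0,0.015,0,0,0],[0,0,0.03,0,0,0],[0,0,0.04,0,0,0],[-0.02,-0.03,0.04,0,0,0],[-0.03,-0.05,0.03,0,0,0],[-0.03,-0.05,0,0,0,0],[-0.03,-0.05,0,0,0,0],[0,0,0,0,0,0]]}}

```text
time: 24.1
position: [0.4224, -0.3707, 0.3672]
tool_rot: [0.999, -0.047, 0.001, 0.002]
ft_force: [0.8, 0.4, -0.1]
grip_width: 0.0504
grip_force: 0.0
```

```bash
python3 -c "
from h import *
look('L6')
def rect(q,n):
    r=cv2.minAreaRect((q[:,:2]*1000).astype(np.float32)); print(n,len(q),np.round(r[0],1),np.round(r[1],1),round(r[2],2),np.median(q[:,2]).round(4))
for n in ['top','side']:
    D=np.load(f'/tmp/{n}L6.npz');P=D['P'];x,y,z=np.moveaxis(P,-1,0);ok=(D['d']>0)&(abs(x-.53)<.15)&(abs(y+.19)<.1)
    H,S,V=np.moveaxis(cv2.cvtColor(D['im'],cv2.COLOR_BGR2HSV).astype(int),-1,0)
    rect(P[ok&(abs(z-.018)<.004)&(V<60)],n+' tray')
    rect(P[ok&(abs(H-115)<15)&(S>150)&(z>.053)&(z<.08)],n+' blue')
a=np.load('/tmp/topL6.npz')['im'];b=np.load('/tmp/sideL6.npz')['im']
cv2.imwrite('pics/L6.png',np.hstack([cv2.resize(a[90:330,130:400],(400,356)),cv2.resize(b[110:370,120:370],(370,356))]))
"
```

```text
t 24.1 p [ 0.4224 -0.3707  0.3672] yaw -5.38 z [ 0.0016 -0.0034 -1.    ] F [ 0.81  0.38 -0.14] M [ 0.083  0.014 -0.006] grip 0.0504 0.0
top 17 [0.5569 0.1466 0.0934] angle past top 79.5
top tray 647 [ 531.5 -188.5] [ 72.  190.8] 84.38 0.0177
top blue 361 [ 531.1 -189.9] [20.8 62.5] 84.79 0.0606
side tray 0 [0. 0.] [0. 0.] 0.0 nan
side blue 0 [0. 0.] [0. 0.] 0.0 nan
  return _methods._mean(a, axis=axis, dtype=dtype,
  ret = ret.dtype.type(ret / rcount)
```

View pics/L6.png

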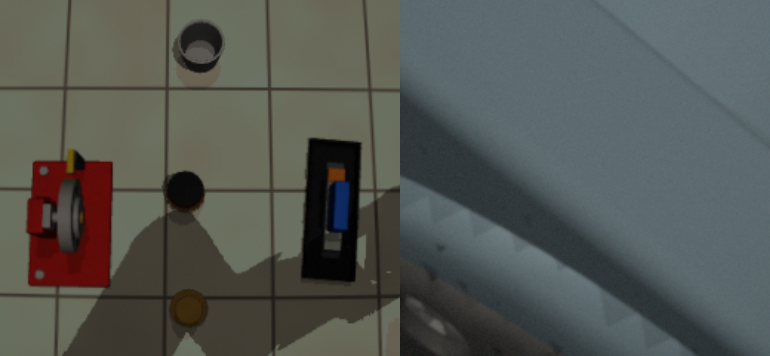

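The file lies flat and centred in the tray at (338,205). The bystanders have not moved, and the mark is at the pointer (79.5° against 80°).

```bash
python3 -c "
from h import *
print(hand_in())"
```

```text
the job is handed in; nothing more can be done
None
```

The cap rim was dressed in three forward strokes (about 80–100 mm each, up to about 9 N at the readings, lifted clear on each return), the green mark measured 79.5° past the top against the pointer's 80°, the file is flat and centred in its tray, and the job was handed in after about 24 s; the verdict was not returned.

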